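Restock the candle shelf in order of size

ROBOT

A 7-joint arm with a two-finger parallel gripper is mounted at the origin on the work surface. World frame = base frame: x ahead of the robot, y to its left, z up, the work surface at z = 0. Lengths are in m, angles in rad, forces in N, time in s.
With the tool pointing down it reaches from about 0.425 to 0.925 m from the base axis. Payload 6.8 kg.
Tool frame: the origin (TCP) lies on the front face of the gripper's body, between the roots of the fingers; the fingertips stand 73 mm ahead of it and the grasp point (between the pads) lies 54 mm ahead of it; z points along the fingers, y is the line along which they close (so a half turn about z gives the same grasp; the last joint's range is limited). The gripper opens to 85 mm and grips with 20 to 120 N. Pads are 22 mm wide; open, the fingers measure 114 mm over their backs; the gripper's body (76 mm by 85 mm) begins 54 mm behind the grasp point. The pads swing forward as they close: fully open they stand 13 mm farther back than shut.
Start: joints at [-0.108, 0.477, 0.022, 1.555, -0.011, 1.109, -0.083], TCP at [0.675, 0, 0.304] pointing down, gripper open.
Joint ranges: [-2.96, 2.96], [-0.34, 2.1], [-1.41, 1.46], [0.24, 2.44], [-1.37, 4.51], [0.17, 1.92], [-2.96, 2.96]. Speed limits (rad/s): [2.39, 2.39, 3.14, 3.14, 3.14, 3.14, 3.14].

INTERFACE

Orientations are given as a unit quaternion [w, x, y, z].
In Python, from station import bot, optics gives the robot as it stands.
- The arm moves only by the tool drive_tool, never from a script. Its argument "deltas" is a list of rows, each an object with "gripper": the closure in counts, from 0 (fully open) to 255 (shut); "offset": the shift along the tool's x, y, z in units of 1000 mm (1.0 is 1000 mm), a list of three; "angular": the turn, a rotation vector about the tool's x, y, z in units of 45 degrees (1.0 is 45 degrees), a list of three. In form: [{"gripper": gripper, "offset": [dx, dy, dz], "angular": [rx, ry, rz]}, ...]. A call has 1 to 5 rows; each row is the pose to reach, as a shift and turn from the pose commanded when the call began, along the tool's axes at that moment; what a row does not reach only later rows make up. A row lasts 1/10 s, in which the tool goes at most 50 mm and 8.59 degrees, less where a joint would pass 70% of its speed; a pose out of reach is approached as far as the arm can. A call with a number of a shift or a turn outside -1 to 1 is refused whole. A call with a gripper value outside its range is refused whole. The fingers move at their own pace and stop on an object; "grip_force" is the grip in N (left out, the last holds). Time passes only in rows, so rows that repeat a pose let the fingers close. It gives the time, the measured TCP pose, the force, the opening and the grip force at its end, in the units of the state.
- bot.get_obs(): the state, without advancing time (a new reading comes with each control period).
- optics.read_camera(name): name is "scene" or "side" or "wrist"; returns the picture (400x640x3 uint8, blue, green, red); there is no depth.
- optics.camera_model(name): a dict with "fx", "fy", "cx", "cy" (pixels), "cam_to_world" (4x4, takes a point from camera to world coordinates). Camera axes: x right, y up, looking along -z (the intrinsics and any distortion apply to the point x, -y, -z); pixel columns grow to the right and rows downward; lengths in m; the calibration is good to about 2 mm. A picture is of the moment at which its call begins: read the wrist's pose just before it. camera_model takes no time and is no camera call; for the wrist camera it gives the pose at the moment of the call.
- bot.hand_in(): hands the job in; it is judged then, once.
The state is a dict: "t": time; "q": joint angles; "joint_vel": joint speeds; "joint_torque": joint torques, N m; "eef_pos": TCP position; "tool_rot": TCP orientation; "contact_force": force on the tool from outside, world axes, zero at the start; "torque": the same for the moment, N m; "gripper_width": opening from 0.0 (shut) to 1.0 (fully open); "grasp_force": force on a finger pad.
Only numpy, scipy, OpenCV 4.12 (cv2) and the standard library are available. Lean on these libraries where they do the work, as an engineer would, in place of code of your own. Each camera call takes 0.05 s, during which the arm holds its last target. There are 200 camera calls.

TASK

Restock the row of four candle trays: move the older large pot (yellowed wax), which stands at the back of an end tray, forward to that tray's front pad (nearest the robot) and set the new pot of the same size on the back pad behind it. Then stand the other three new pots on the front pads of the other trays, one in each, so that the front row steps down in height from the large pot at its end of the row to the smallest at the other end. Centre every pot on its pad, keep all pots upright throughout, and do not disturb the small amber bottle that stands among them.

Things in the scene. Friction and masses are not known exactly. Their poses are not given: they have to be found in the camera images.
- largest_old (a point): Older candle pot, left from the last batch: black, round, straight-sided, 62 mm in diameter and 122 mm high, yellowed wax, three wicks, brown kraft band; solid, about 380 g. The point is on its axis, half-way up (61 mm above its underside); z is its axis. It starts upright on the back pad of tray_a.
- largest_new (a point): New candle pot: black, round, straight-sided, 62 mm across, 122 mm high, ivory wax with three wicks, white paper band; solid, about 380 g. The point is on its axis, half-way up (61 mm above its underside); z is its axis. It starts upright in one of four places on the sheet pan (floor 2 mm above the work surface, rim 9 mm high).
- tall (a point): New candle pot: black, round, straight-sided, 58 mm across, 100 mm high, ivory wax with two wicks, white paper band; solid, about 280 g. The point is on its axis, half-way up (50 mm above its underside); z is its axis. It starts upright in one of four places on the sheet pan (floor 2 mm above the work surface, rim 9 mm high).
- medium (a point): New candle pot: black, round, straight-sided, 54 mm across, 78 mm high, ivory wax with one wick, white paper band; solid, about 200 g. The point is on its axis, half-way up (39 mm above its underside); z is its axis. It starts upright in one of four places on the sheet pan (floor 2 mm above the work surface, rim 9 mm high).
- small (a point): New candle pot: black, round, straight-sided, 50 mm across, 56 mm high, ivory wax with one wick, white paper band; solid, about 130 g. The point is on its axis, half-way up (28 mm above its underside); z is its axis. It starts upright in one of four places on the sheet pan (floor 2 mm above the work surface, rim 9 mm high).
- tray_a: Fixed open plywood tray, one of four alike in a straight row along their y, centres 96 mm apart. 192 mm (x) by 90 mm (y), walls 16 mm high, 5 mm thick. Origin: centre of its underside, 18 mm above the work surface; tray floor 5 mm above that. -x end: front, nearest the robot. Dark round pads, 66 mm, flush: front one at x=-45 mm, back one at x=+45 mm, y=0. Holds the older pot; at an end.
- tray_b: Tray like tray_a in every way (size, origin, axes, pads), in the same row. Empty at the start; its place in the row varies.
- tray_c: Tray like tray_a in every way (size, origin, axes, pads), in the same row. Empty at the start; its place in the row varies.
- tray_d: Tray like tray_a in every way (size, origin, axes, pads), in the same row. Empty at the start; its place in the row varies.
- oil (a point): Small amber glass oil bottle with a black cap, 36 mm in diameter and 75 mm high, about 90 g, standing on the sheet pan among the new pots; to be left standing where it is. The point is on its axis, half-way up (37.5 mm above its underside).
There are look-alikes about, which are no part of the job. What is shaped like the part that bears largest_new but purple is not meant.

How it is judged:
At the end, for the whole second after the job is handed in: In tray_a: older large pot on the front pad, new one on the back pad. On the front pads of the next trays along the row: tall, medium, then small. Each upright (0.1 rad), on the tray floor, within 13 mm of the pad's centre along and across the tray, released and at rest (x of largest_old in the frame of tray_a between -0.058 and -0.032 m and y of largest_old in the frame of tray_a between -0.013 and 0.013 m and z of largest_old in the frame of tray_a between 0.06 and 0.072 m and angle between each of largest_old, largest_new, small's own z axis and vertical below 0.1 rad and x of largest_new in the frame of tray_a between 0.032 and 0.058 m and y of largest_new in the frame of tray_a between -0.013 and 0.013 m and z of largest_new in the frame of tray_a between 0.06 and 0.072 m and x of small in the frame of tray_d between -0.058 and -0.032 m and y of small in the frame of tray_d between -0.013 and 0.013 m and z of small in the frame of tray_d between 0.027 and 0.039 m and ((horizontal distance between tray_b and tray_a below 0.144 m and (x of tall in the frame of tray_b between -0.058 and -0.032 m and y of tall in the frame of tray_b between -0.013 and 0.013 m and z of tall in the frame of tray_b between 0.049 and 0.061 m and angle between tall's own z axis and vertical below 0.1 rad) and (x of medium in the frame of tray_c between -0.058 and -0.032 m and y of medium in the frame of tray_c between -0.013 and 0.013 m and z of medium in the frame of tray_c between 0.038 and 0.05 m and angle between medium's own z axis and vertical below 0.1 rad)) or (horizontal distance between tray_c and tray_a below 0.144 m and (x of tall in the frame of tray_c between -0.058 and -0.032 m and y of tall in the frame of tray_c between -0.013 and 0.013 m and z of tall in the frame of tray_c between 0.049 and 0.061 m and angle between tall's own z axis and vertical below 0.1 rad) and (x of medium in the frame of tray_b between -0.058 and -0.032 m and y of medium in the frame of tray_b between -0.013 and 0.013 m and z of medium in the frame of tray_b between 0.038 and 0.05 m and angle between medium's own z axis and vertical below 0.1 rad))) and linear speed of each of pot_small, pot_medium, pot_tall, pot_largest_new, pot_largest_old below 0.02 m/s); the robot touches nothing.
It fails at once if a pot is tipped by more than 0.5 rad (angle between any of small, medium, tall, largest_new, largest_old's own z axis and vertical above 0.5 rad).
It fails at once if the amber bottle is moved by more than 25 mm or tipped by more than 0.4 rad (distance of oil from where it was at the start of the episode above 0.025 m or angle between oil's own z axis and vertical above 0.4 rad).
It also fails if it takes over 131 s, if anything falls off the work surface, if the arm or the gripper's body presses on something with over 40 N, if the wrist force passes 120 N, or if a joint passes its speed limit or range.

## Working session

There is one attempt and no reset: what is moved stays moved. The work goes in short steps, Python scripts to look and compute and a tool call to move; the robot and the scene stay as the last step left them, time stands still between calls to the robot, and variables do not carry over. Pictures are saved under pics/ and viewed, at most 14 in all, crops included, and the job is handed in when it is done.

Besides the shell and the picture viewer there is one more tool, called after "Request:" as a command line: name --argument value ..., lists and objects as JSON in quotes. drive_tool: Moves the arm, as the interface text tells. Its arguments: {"type":"object","properties":{"deltas":{"type":"array"},"grip_force":{"type":"number"}},"required":["deltas"]}

```bash
mkdir -p pics; ls; python3 - <<'E'
from station import bot, optics
import cv2,numpy as np
o=bot.get_obs();print(o)
for n in("scene","side","wrist"):
    cv2.imwrite(f"pics/{n}0.png",optics.read_camera(n)); m=optics.camera_model(n);print(n,{k:(np.round(v,4).tolist()) for k,v in m.items() if k!='name'})
E
```

```text
pics
{'t': 0.0, 'q': array([-0.10808425,  0.4777825 ,  0.02230803,  1.55643195, -0.01152619,
        1.10929895, -0.08310137]), 'joint_vel': array([ 1.51333930e-03,  1.71647125e-03,  4.45166125e-04,  8.85308596e-04,
       -5.67286369e-04, -2.00823489e-04, -4.20849123e-05]), 'joint_torque': array([-5.45967814e-04, -5.96443820e+01,  1.60769675e+00, -2.81194621e+01,
        1.24063640e-02,  9.39900521e-03,  2.20753498e-05]), 'eef_pos': array([6.74547296e-01, 9.74376814e-06, 3.02945009e-01]), 'tool_rot': array([-5.99800947e-04,  7.07099016e-01,  7.07113978e-01, -6.66763039e-04]), 'contact_force': array([1.0984858 , 1.33481211, 0.20737991]), 'torque': array([ 0.02400857,  0.02100238, -0.02394788]), 'grasp_force': 0.0, 'gripper_width': 0.9989706952233804}
scene {'fx': 500.7544, 'fy': 500.7544, 'cx': 308.2024, 'cy': 193.5545, 'cam_to_world': [[-0.7874, -0.3329, 0.5188, 1.2239], [0.6164, -0.4332, 0.6576, 0.7959], [0.0058, 0.8376, 0.5463, 0.7506], [0.0, 0.0, 0.0, 1.0]]}
side {'fx': 380.475, 'fy': 380.475, 'cx': 317.1011, 'cy': 204.4691, 'cam_to_world': [[-0.7769, 0.3243, -0.5397, 0.1036], [-0.6295, -0.4121, 0.6587, 0.5989], [-0.0088, 0.8515, 0.5243, 0.5385], [0.0, 0.0, 0.0, 1.0]]}
wrist {'fx': 284.5782, 'fy': 284.5782, 'cx': 324.6025, 'cy': 199.1088, 'cam_to_world': [[1.0, 0.0008, 0.0004, 0.6743], [-0.0008, 0.9558, 0.294, 0.0747], [-0.0001, -0.294, 0.9558, 0.3749], [0.0, 0.0, 0.0, 1.0]]}
```

View pics/scene0.png

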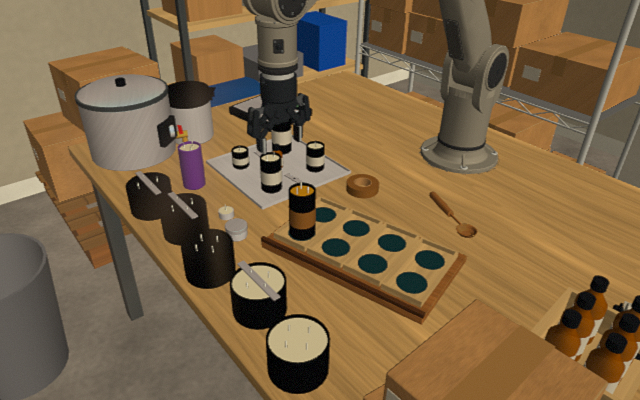

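View pics/side0.png

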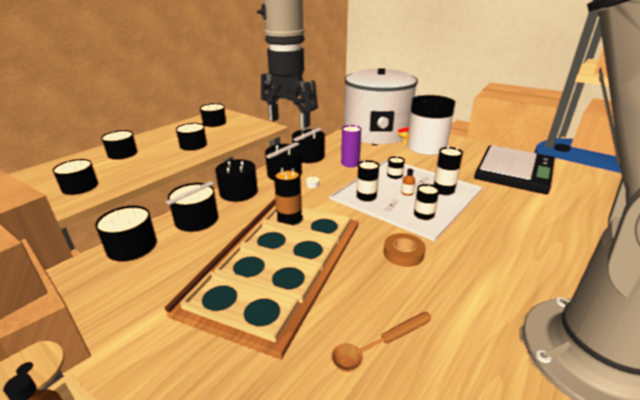

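View pics/wrist0.png

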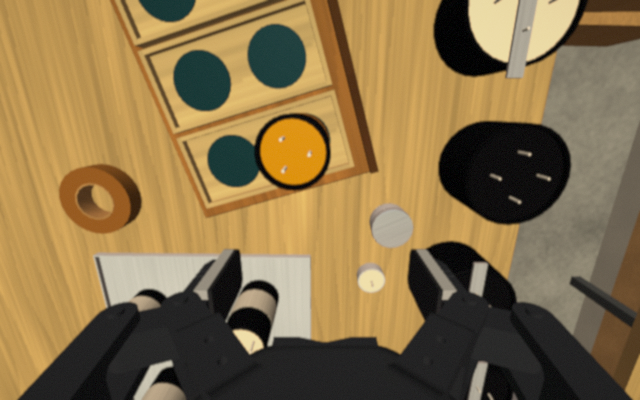

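Scene view: trays run from the old pot at (302,212) to an empty end at (410,283). The pan holds four pots, at (240,157), (270,172), (282,137) and (315,156), with the bottle at about (262,150). The purple look-alike is at (191,165). In the side view the pan pots are at (367,180), (396,167), (449,170) and (427,202), with the bottle at (409,183). I'll enlarge both views and measure the pads.

```bash
cat > h.py <<'E'
import cv2,numpy as np
from station import bot,optics
def ray(m,u,v):
    T=np.array(m["cam_to_world"]);d=np.array([(u-m["cx"])/m["fx"],-(v-m["cy"])/m["fy"],-1.])
    return T[:3,3],T[:3,:3]@d
def plane(m,u,v,z):
    o,d=ray(m,u,v);return o+d*(z-o[2])/d[2]
def proj(m,p):
    T=np.array(m["cam_to_world"]);c=T[:3,:3].T@(np.array(p)-T[:3,3]);return m["cx"]+m["fx"]*c[0]/-c[2],m["cy"]-m["fy"]*c[1]/-c[2]
E
python3 - <<'E'
from h import *
print(optics.camera_model("wrist").keys())
for n in("scene","side","wrist"):
    im=cv2.imread(f"pics/{n}0.png");m=optics.camera_model(n)
    h=cv2.cvtColor(im,cv2.COLOR_BGR2HSV)
    k=cv2.inRange(h,(80,90,25),(100,255,110))
    for c in cv2.findContours(k,0,2)[0]:
        if cv2.contourArea(c)>150:
            (x,y),a,_=cv2.fitEllipse(c);print(n,round(x),round(y),np.round(a),np.round(plane(m,x,y,.023),4))
a=cv2.resize(cv2.imread("pics/scene0.png")[110:210,205:355],None,fx=4,fy=4,interpolation=2)[:290*2]
b=cv2.resize(cv2.imread("pics/side0.png")[130:240,330:480],None,fx=4,fy=4,interpolation=2)
cv2.imwrite("pics/c1.png",a);cv2.imwrite("pics/c2.png",b)
E
```

```text
dict_keys(['fx', 'fy', 'cx', 'cy', 'cam_to_world'])
scene 411 282 [19. 29.] [0.5716 0.3197 0.023 ]
scene 372 263 [17. 27.] [0.5945 0.2263 0.023 ]
scene 429 259 [16. 28.] [0.4849 0.2945 0.023 ]
scene 335 247 [16. 26.] [0.6218 0.1342 0.023 ]
scene 391 243 [15. 26.] [0.508  0.2012 0.023 ]
scene 356 228 [14. 24.] [0.5352 0.1091 0.023 ]
scene 324 214 [13. 19.] [0.5598 0.0196 0.023 ]
side 261 312 [24. 33.] [0.4829 0.2948 0.023 ]
side 219 298 [21. 33.] [0.5692 0.3198 0.023 ]
side 288 278 [18. 29.] [0.5059 0.2007 0.023 ]
side 249 266 [17. 28.] [0.5923 0.2257 0.023 ]
side 308 249 [14. 26.] [0.533  0.1074 0.023 ]
side 271 240 [13. 24.] [0.6196 0.1328 0.023 ]
side 324 225 [11. 24.] [0.5611 0.0143 0.023 ]
wrist 233 160 [46. 51.] [0.5606 0.0167 0.023 ]
wrist 202 80 [51. 60.] [0.5333 0.1093 0.023 ]
wrist 276 56 [54. 61.] [0.6203 0.1345 0.023 ]
wrist 164 -15 [56. 72.] [0.5059 0.2019 0.023 ]
```

View pics/c1.png

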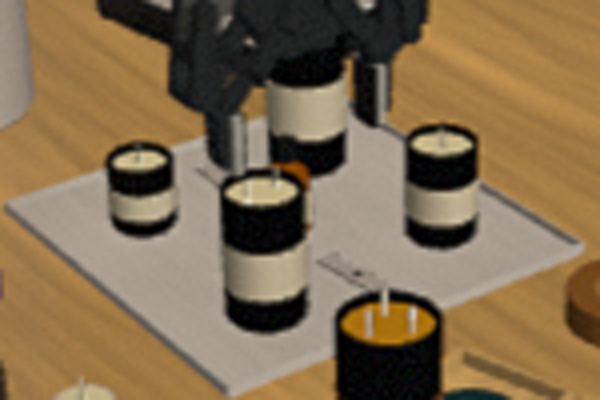

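View pics/c2.png

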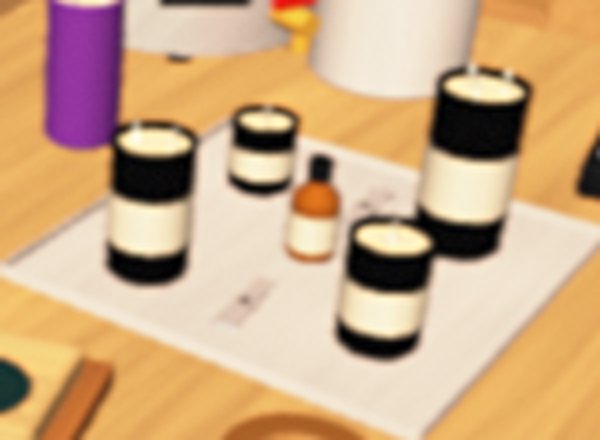

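The crops settle which pot is which:
- **Tall:** two wicks, at side (368,165) and scene (270,157).
- **Medium:** one wick, at side (427,189) and scene (315,146).
- **Small:** at side (396,160) and scene (240,149).
- **largest_new:** black with a white band and the tallest of the four, at side (451,151) and scene (282,137).
- **Purple jar:** at side (351,146), so it isn't the one meant.

Next I'll compute their positions.

```bash
python3 - <<'E'
from h import *
S=optics.camera_model("scene");D=optics.camera_model("side")
P=dict(tall=((270.5,157.5),(368.3,165),.102),medium=((315.5,146),(427.5,189.5),.080),small=((240,149.5),(396.3,160.3),.058),large=(None,(450.8,151.3),.124),old=((302.5,190.5),None,.145),oil=(None,(410.2,170),.077))
def tri(a,b):
    o1,d1=ray(S,*a);o2,d2=ray(D,*b);s=np.linalg.lstsq(np.c_[d1,-d2],o2-o1,rcond=None)[0]
    p,q=o1+s[0]*d1,o2+s[1]*d2;return (p+q)/2,np.linalg.norm(p-q)
for n,(a,b,z) in P.items():
    print(n,a and plane(S,*a,z).round(4),b and plane(D,*b,z).round(4),a and b and tri(a,b))
F=np.array([[.4837,.2947],[.507,.2013],[.534,.1086],[.5605,.0165]]);B=np.array([[.5704,.3198],[.5933,.226],[.6206,.1338]])
# rigid fit: Tray i centre=c0+i*.096*(s,-c)
from scipy.optimize import least_squares
def r(p):
    x,y,t=p;X=np.array([np.cos(t),np.sin(t)]);Y=np.array([-np.sin(t),np.cos(t)]);c=np.array([x,y])+np.arange(4)[:,None]*.096*Y
    return np.r_[c-.045*X-F[::-1],(c+.045*X)[1:]-B[::-1]].ravel()
R=least_squares(r,[.6,.03,.27]);print(R.x,np.degrees(R.x[2]),abs(R.fun).max())
x,y,t=R.x;X=np.array([np.cos(t),np.sin(t)]);Y=np.array([-np.sin(t),np.cos(t)])
print([(np.array([x,y])+i*.096*Y-.045*X).round(4).tolist() for i in range(4)],'aback',np.array([x,y])+.045*X)
E
```

```text
tall [ 0.5793 -0.1843  0.102 ] [ 0.5717 -0.1862  0.102 ] (array([ 0.57498445, -0.19119945,  0.09837189]), np.float64(0.0015143762323917348))
medium [ 0.4165 -0.1952  0.08  ] [ 0.4075 -0.1982  0.08  ] (array([ 0.40995284, -0.20377209,  0.07554084]), np.float64(0.0022216107392368416))
small [ 0.579  -0.3447  0.058 ] [ 0.571  -0.3432  0.058 ] (array([ 0.57514603, -0.35150226,  0.0538078 ]), np.float64(0.00011491759885470566))
large None [ 0.4203 -0.3528  0.124 ] None
old [0.6512 0.0494 0.145 ] None None
oil None [ 0.4929 -0.2744  0.077 ] None
[0.60306646 0.02898021 0.27120296] 15.538785219086211 0.001686679872814456
[[0.5597, 0.0169], [0.534, 0.1094], [0.5083, 0.2019], [0.4826, 0.2944]] aback [0.64642168 0.04103529]
```

Request:
drive_tool --deltas '[{"gripper": 0, "offset": [0.02, -0.012, 0], "angular": [0, 0, -0.172]}, {"gripper": 0, "offset": [0.0445, -0.027, 0], "angular": [0, 0, -0.345]}, {"gripper": 0, "offset": [0.0445, -0.027, 0], "angular": [0, 0, -0.345]}, {"gripper": 0, "offset": [0.0445, -0.027, 0], "angular": [0, 0, -0.345]}]' --grip_force 50

```text
t: 0.55
eef_pos: [0.6478, 0.045, 0.3038]
tool_rot: [-0.0, 0.605, 0.796, -0.0]
contact_force: [-0.4, -0.6, -0.7]
gripper_width: 1.0
grasp_force: 0.0
```

```bash
cat >> h.py <<'E'
YAW=np.radians(15.54)
from scipy.spatial.transform import Rotation as Ro
def go(x,y,z,show=True):
    "offset in tool axes from measured pose to world target; yaw error"
    o=bot.get_obs();w,a,b,c=o["tool_rot"];R=Ro.from_quat([a,b,c,w]).as_matrix()
    yaw=np.degrees(np.arctan2(R[1,1],R[0,1]))
    print("tcp",o["eef_pos"].round(4),"off",(R.T@(np.array([x,y,z])-o["eef_pos"])).round(4),"yaw",yaw.round(2),"w",round(o["gripper_width"],3),"tilt",np.degrees(np.arccos(-R[2,2])).round(2),"t",o["t"])
E
python3 - <<'E'
from h import *
W=cv2.imread("pics/wrist0.png")
m=dict(optics.camera_model("wrist"));m["cam_to_world"]=[[1,.0008,.0004,.6743],[-.0008,.9558,.294,.0747],[-.0001,-.294,.9558,.3749],[0,0,0,1]]
h=cv2.cvtColor(W,cv2.COLOR_BGR2HSV);k=cv2.inRange(h,(8,180,120),(28,255,255))
c=max(cv2.findContours(k[100:200,240:345],0,2)[0],key=cv2.contourArea)
(x,y),a,_=cv2.fitEllipse(c);print(x+240,y+100,a,plane(m,x+240,y+100,.141))
go(.6475,.044,.169)
E
```

```text
292.6632499694824 151.18549346923828 (64.17283630371094, 66.79765319824219) [0.64812523 0.04376637 0.141     ]
tcp [0.6478 0.045  0.3038] off [-0.001  -0.0005  0.1348] yaw 15.54 w 1.0 tilt 0.02 t 0.55
```

Request:
drive_tool --deltas '[{"gripper": 0, "offset": [-0.001, 0, 0.045], "angular": [0, 0, 0]}, {"gripper": 0, "offset": [-0.001, 0, 0.085], "angular": [0, 0, 0]}, {"gripper": 0, "offset": [-0.001, 0, 0.115], "angular": [0, 0, 0]}, {"gripper": 0, "offset": [-0.001, 0, 0.135], "angular": [0, 0, 0]}, {"gripper": 0, "offset": [-0.001, 0, 0.135], "angular": [0, 0, 0]}]'

```text
t: 1.05
eef_pos: [0.6467, 0.0418, 0.1654]
tool_rot: [-0.002, 0.606, 0.795, -0.003]
contact_force: [-0.3, 0.1, 0.1]
gripper_width: 1.004
grasp_force: 0.0
```

Request:
drive_tool --deltas '[{"gripper": 100, "offset": [0, 0, 0], "angular": [0, 0, 0]}, {"gripper": 150, "offset": [0, 0, 0], "angular": [0, 0, 0]}, {"gripper": 150, "offset": [0, 0, 0], "angular": [0, 0, 0]}, {"gripper": 150, "offset": [0, 0, 0], "angular": [0, 0, 0]}, {"gripper": 150, "offset": [0, 0, 0], "angular": [0, 0, 0]}]'

```text
t: 1.55
eef_pos: [0.6492, 0.0432, 0.1706]
tool_rot: [0.001, 0.605, 0.796, 0.001]
contact_force: [-1.9, -1.7, 6.6]
gripper_width: 0.713
grasp_force: 54.8
```

Request:
drive_tool --deltas '[{"gripper": 150, "offset": [0, 0, -0.006], "angular": [0, 0, 0]}, {"gripper": 150, "offset": [0, 0, -0.012], "angular": [0, 0, 0]}, {"gripper": 150, "offset": [0, 0, -0.015], "angular": [0, 0, 0]}, {"gripper": 150, "offset": [0, 0, -0.015], "angular": [0, 0, 0]}]'

```text
t: 1.95
eef_pos: [0.6484, 0.0437, 0.1844]
tool_rot: [0.0, 0.605, 0.796, 0.0]
contact_force: [0.1, 0.3, -3.7]
gripper_width: 0.718
grasp_force: 54.8
```

```bash
python3 -c "
from h import *
go(.5597,.0169,.18);print(bot.get_obs()['contact_force'])"
```

```text
tcp [0.6484 0.0437 0.1844] off [-0.0021 -0.0927  0.0043] yaw 15.53 w 0.718 tilt 0.04 t 1.95
[ 0.1310938   0.25480788 -3.74167986]
```

Request:
drive_tool --deltas '[{"gripper": 150, "offset": [0, -0.015, 0], "angular": [0, 0, 0]}, {"gripper": 150, "offset": [-0.001, -0.042, 0], "angular": [0, 0, 0]}, {"gripper": 150, "offset": [-0.002, -0.07, 0], "angular": [0, 0, 0]}, {"gripper": 150, "offset": [-0.002, -0.086, 0], "angular": [0, 0, 0]}, {"gripper": 150, "offset": [-0.002, -0.0925, 0], "angular": [0, 0, 0]}]'

```text
t: 2.45
eef_pos: [0.5579, 0.0161, 0.1836]
tool_rot: [-0.001, 0.605, 0.796, -0.001]
contact_force: [0.4, 0.1, -3.6]
gripper_width: 0.716
grasp_force: 55.3
```

Request:
drive_tool --deltas '[{"gripper": 150, "offset": [0, 0, 0.006], "angular": [0, 0, 0]}, {"gripper": 150, "offset": [0, 0, 0.011], "angular": [0, 0, 0]}, {"gripper": 150, "offset": [0, 0, 0.014], "angular": [0, 0, 0]}, {"gripper": 150, "offset": [0, 0, 0.014], "angular": [0, 0, 0]}, {"gripper": 150, "offset": [0, 0, 0.014], "angular": [0, 0, 0]}]'

```text
t: 2.95
eef_pos: [0.5606, 0.0173, 0.1706]
tool_rot: [0.0, 0.605, 0.796, 0.0]
contact_force: [-3.8, -1.3, 8.3]
gripper_width: 0.714
grasp_force: 56.2
```

Request:
drive_tool --deltas '[{"gripper": 60, "offset": [0, 0, 0], "angular": [0, 0, 0]}, {"gripper": 0, "offset": [0, 0, 0], "angular": [0, 0, 0]}, {"gripper": 0, "offset": [0, 0, 0], "angular": [0, 0, 0]}, {"gripper": 0, "offset": [0, 0, -0.02], "angular": [0, 0, 0]}, {"gripper": 0, "offset": [0, 0, -0.06], "angular": [0, 0, 0]}]'

```text
t: 3.45
eef_pos: [0.558, 0.0168, 0.2277]
tool_rot: [-0.002, 0.605, 0.796, -0.002]
contact_force: [1.1, 0.2, -0.1]
gripper_width: 0.999
grasp_force: 0.0
```

```bash
python3 - <<'E'
from h import *
im=optics.read_camera("side");cv2.imwrite("pics/side1.png",im)
D=optics.camera_model("side")
h=cv2.cvtColor(im,cv2.COLOR_BGR2HSV);k=cv2.inRange(h,(8,150,120),(28,255,255))
u,v=map(int,proj(D,[.56,.017,.141]));print(u,v)
k2=np.zeros_like(k);k2[v-20:v+20,u-25:u+25]=k[v-20:v+20,u-25:u+25]
for c in cv2.findContours(k2,0,2)[0]:
    if cv2.contourArea(c)>40:(x,y),a,_=cv2.fitEllipse(c);print(x,y,a,plane(D,x,y,.141))
go(.42,-.353,.32)
E
```

```text
324 182
305.49822998046875 198.19020080566406 (9.812507629394531, 16.4444637298584) [0.54694285 0.09504046 0.141     ]
324.2793273925781 182.3577880859375 (8.927521705627441, 22.07938003540039) [0.55880754 0.01755392 0.141     ]
338.531982421875 179.59283447265625 (12.27180004119873, 21.10304832458496) [ 0.54182698 -0.01222944  0.141     ]
-345884.03125 -572829.5 (6.8652283857773e-10, 8576.4326171875) [-0.26496464  0.61377868  0.141     ]
tcp [0.5621 0.0171 0.236 ] off [-0.3187 -0.2354 -0.0852] yaw 15.51 w 1.0 tilt 0.36 t 3.5
```

Request:
drive_tool --deltas '[{"gripper": 0, "offset": [-0.01, -0.005, -0.04], "angular": [0, 0, 0]}, {"gripper": 0, "offset": [-0.04, -0.03, -0.07], "angular": [0, 0, 0]}, {"gripper": 0, "offset": [-0.08, -0.059, -0.07], "angular": [0, 0, 0]}, {"gripper": 0, "offset": [-0.12, -0.088, -0.07], "angular": [0, 0, 0]}, {"gripper": 0, "offset": [-0.16, -0.118, -0.07], "angular": [0, 0, 0]}]'

```text
t: 4.0
eef_pos: [0.4884, -0.1705, 0.3005]
tool_rot: [0.001, 0.605, 0.796, 0.0]
contact_force: [0.9, -0.3, 0.0]
gripper_width: 1.0
grasp_force: 0.0
```

Request:
drive_tool --deltas '[{"gripper": 0, "offset": [-0.04, -0.029, 0], "angular": [0, 0, 0]}, {"gripper": 0, "offset": [-0.08, -0.059, 0], "angular": [0, 0, 0]}, {"gripper": 0, "offset": [-0.12, -0.088, 0], "angular": [0, 0, 0]}, {"gripper": 0, "offset": [-0.145, -0.108, 0], "angular": [0, 0, 0]}, {"gripper": 0, "offset": [-0.158, -0.117, 0], "angular": [0, 0, 0]}]'

```text
t: 4.5
eef_pos: [0.4162, -0.3562, 0.3]
tool_rot: [0.0, 0.607, 0.795, -0.001]
contact_force: [0.7, 0.5, -0.1]
gripper_width: 1.0
grasp_force: 0.0
```

Request:
drive_tool --deltas '[{"gripper": 0, "offset": [0, 0, 0], "angular": [0, 0, 0]}, {"gripper": 0, "offset": [0, 0, 0], "angular": [0, 0, 0]}]'

```text
t: 4.7
eef_pos: [0.4189, -0.3518, 0.2997]
tool_rot: [-0.0, 0.605, 0.796, 0.0]
contact_force: [0.5, 0.9, -0.0]
gripper_width: 1.001
grasp_force: 0.0
```

```bash
python3 - <<'E'
from h import *
m=optics.camera_model("wrist");im=optics.read_camera("wrist");cv2.imwrite("pics/w2.png",im)
D=optics.camera_model("side")
print("proj large",proj(m,[.42,-.353,.12]),"plane side z.12",plane(D,450.8,151.3,.12))
go(.42,-.353,.148)
E
```

```text
proj large (np.float64(325.66433824922865), np.float64(197.97798359009735)) plane side z.12 [ 0.42335027 -0.36197336  0.12      ]
tcp [ 0.4193 -0.3511  0.2998] off [-2.100e-03  1.000e-04  1.518e-01] yaw 15.62 w 1.001 tilt 0.04 t 4.75
```

View pics/w2.png

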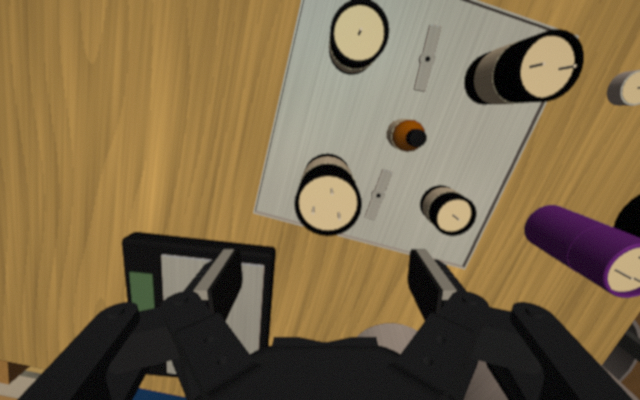

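The wrist view shows all four pots:
- **largest_new:** three wicks, at (328,203).
- **Medium:** at (360,33).
- **Tall:** two wicks, at (549,67).
- **Small:** at (453,214).
- **Bottle:** at (408,136).
- **Purple jar:** at (590,250), off the pan.

I'll fit the wax ellipses.

```bash
python3 - <<'E'
from h import *
m=optics.camera_model("wrist");im=cv2.imread("pics/w2.png")
h=cv2.cvtColor(im,cv2.COLOR_BGR2HSV);k=cv2.inRange(h,(12,45,170),(32,150,255))
k=cv2.morphologyEx(k,cv2.MORPH_CLOSE,np.ones((5,5)))
for n,(u,v),z in(("large",(328,203),.120),("tall",(549,67),.098),("medium",(360,33),.076),("small",(453,214),.054)):
    z0=np.zeros_like(k);cv2.circle(z0,(u,v),38,255,-1)
    cs=[c for c in cv2.findContours(k&z0,0,2)[0] if cv2.contourArea(c)>300]
    for c in cs:
        c=cv2.convexHull(c);(x,y),a,_=cv2.fitEllipse(c);print(n,round(x,1),round(y,1),np.round(a),plane(m,x,y,z).round(4))
E
```

```text
large 327.6 202.7 [52. 57.] [ 0.4233 -0.3562  0.12  ]
tall 546.8 66.0 [48. 62.] [ 0.5771 -0.1895  0.098 ]
medium 358.8 32.4 [48. 53.] [ 0.4106 -0.2035  0.076 ]
small 453.7 215.1 [28. 35.] [ 0.5785 -0.3511  0.054 ]
```

Request:
drive_tool --deltas '[{"gripper": 0, "offset": [-0.0065, 0.0022, 0.045], "angular": [0, 0, 0]}, {"gripper": 0, "offset": [-0.0065, 0.0022, 0.09], "angular": [0, 0, 0]}, {"gripper": 0, "offset": [-0.0065, 0.0022, 0.125], "angular": [0, 0, 0]}, {"gripper": 0, "offset": [-0.0065, 0.0022, 0.151], "angular": [0, 0, 0]}, {"gripper": 0, "offset": [-0.0065, 0.0022, 0.151], "angular": [0, 0, 0]}]'

```text
t: 5.25
eef_pos: [0.4216, -0.3549, 0.1456]
tool_rot: [-0.004, 0.604, 0.797, 0.0]
contact_force: [-0.4, 0.4, -0.4]
gripper_width: 0.999
grasp_force: 0.0
```

Request:
drive_tool --deltas '[{"gripper": 100, "offset": [0, 0, 0], "angular": [0, 0, 0]}, {"gripper": 150, "offset": [0, 0, 0], "angular": [0, 0, 0]}, {"gripper": 150, "offset": [0, 0, 0], "angular": [0, 0, 0]}, {"gripper": 150, "offset": [0, 0, 0], "angular": [0, 0, 0]}, {"gripper": 150, "offset": [0, 0, 0], "angular": [0, 0, 0]}]'

```text
t: 5.75
eef_pos: [0.4234, -0.3586, 0.1508]
tool_rot: [0.002, 0.605, 0.796, 0.0]
contact_force: [1.1, 0.1, 7.9]
gripper_width: 0.713
grasp_force: 55.1
```

Request:
drive_tool --deltas '[{"gripper": 150, "offset": [0, 0, -0.015], "angular": [0, 0, 0]}, {"gripper": 150, "offset": [0, 0, -0.05], "angular": [0, 0, 0]}, {"gripper": 150, "offset": [0, 0, -0.095], "angular": [0, 0, 0]}, {"gripper": 150, "offset": [0, 0, -0.14], "angular": [0, 0, 0]}, {"gripper": 150, "offset": [0, 0, -0.16], "angular": [0, 0, 0]}]'

```text
t: 6.25
eef_pos: [0.423, -0.359, 0.3136]
tool_rot: [0.003, 0.605, 0.796, 0.0]
contact_force: [0.1, 0.6, -2.9]
gripper_width: 0.713
grasp_force: 55.5
```

```bash
python3 -c "
from h import *
go(.6465,.041,.32);print(bot.get_obs()['contact_force'])"
```

```text
tcp [ 0.423  -0.359   0.3136] off [ 0.3257  0.3223 -0.0066] yaw 15.5 w 0.713 tilt 0.36 t 6.25
[ 0.09122652  0.59599534 -2.89447877]
```

Request:
drive_tool --deltas '[{"gripper": 150, "offset": [0.015, 0.015, -0.01], "angular": [0, 0, 0]}, {"gripper": 150, "offset": [0.043, 0.043, -0.01], "angular": [0, 0, 0]}, {"gripper": 150, "offset": [0.075, 0.075, -0.01], "angular": [0, 0, 0]}, {"gripper": 150, "offset": [0.107, 0.107, -0.01], "angular": [0, 0, 0]}, {"gripper": 150, "offset": [0.14, 0.14, -0.01], "angular": [0, 0, 0]}]'

```text
t: 6.75
eef_pos: [0.5196, -0.1844, 0.3192]
tool_rot: [0.0, 0.606, 0.796, -0.0]
contact_force: [0.2, -0.7, -3.5]
gripper_width: 0.72
grasp_force: 55.5
```

Request:
drive_tool --deltas '[{"gripper": 150, "offset": [0.033, 0.033, 0], "angular": [0, 0, 0]}, {"gripper": 150, "offset": [0.066, 0.066, 0], "angular": [0, 0, 0]}, {"gripper": 150, "offset": [0.1, 0.1, 0], "angular": [0, 0, 0]}, {"gripper": 150, "offset": [0.13, 0.13, 0], "angular": [0, 0, 0]}, {"gripper": 150, "offset": [0.155, 0.155, 0], "angular": [0, 0, 0]}]'

```text
t: 7.25
eef_pos: [0.6279, 0.008, 0.3189]
tool_rot: [-0.0, 0.604, 0.797, 0.0]
contact_force: [0.1, -0.9, -3.5]
gripper_width: 0.712
grasp_force: 55.5
```

Request:
drive_tool --deltas '[{"gripper": 150, "offset": [0.018, 0.018, 0], "angular": [0, 0, 0]}, {"gripper": 150, "offset": [0.027, 0.026, 0], "angular": [0, 0, 0]}, {"gripper": 150, "offset": [0.03, 0.027, 0], "angular": [0, 0, 0]}, {"gripper": 150, "offset": [0.03, 0.027, 0], "angular": [0, 0, 0]}, {"gripper": 150, "offset": [0.03, 0.027, 0], "angular": [0, 0, 0]}]'

```text
t: 7.75
eef_pos: [0.6449, 0.039, 0.319]
tool_rot: [0.0, 0.606, 0.795, -0.001]
contact_force: [0.4, 0.1, -3.2]
gripper_width: 0.718
grasp_force: 55.6
```

```bash
python3 - <<'E'
from h import *
go(.6465,.041,.17)
im=optics.read_camera("side");D=optics.camera_model("side")
cv2.imwrite("pics/side2.png",cv2.resize(im[60:300,180:400],None,fx=2.4,fy=2.4))
E
```

```text
tcp [0.6449 0.039  0.319 ] off [0.0017 0.0021 0.149 ] yaw 15.38 w 0.718 tilt 0.07 t 7.75
```

View pics/side2.png

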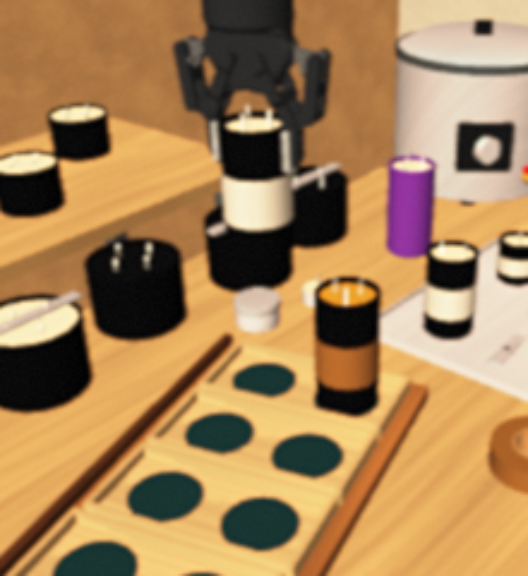

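The new large pot hangs upright above the back pad, and the old one stands on its front pad at about (347,350) in this crop. Now I'll lower it.

Request:
drive_tool --deltas '[{"gripper": 150, "offset": [0.0015, 0.002, 0.03], "angular": [0, 0, 0]}, {"gripper": 150, "offset": [0.0015, 0.002, 0.07], "angular": [0, 0, 0]}, {"gripper": 150, "offset": [0.0015, 0.002, 0.105], "angular": [0, 0, 0]}, {"gripper": 150, "offset": [0.0015, 0.002, 0.13], "angular": [0, 0, 0]}, {"gripper": 150, "offset": [0.0015, 0.002, 0.137], "angular": [0, 0, 0]}]'

```text
t: 8.3
eef_pos: [0.645, 0.0415, 0.1788]
tool_rot: [-0.002, 0.606, 0.796, -0.002]
contact_force: [-0.7, -0.2, -3.2]
gripper_width: 0.714
grasp_force: 55.7
```

Request:
drive_tool --deltas '[{"gripper": 150, "offset": [0, 0, 0.004], "angular": [0, 0, 0]}, {"gripper": 150, "offset": [0, 0, 0.008], "angular": [0, 0, 0]}, {"gripper": 150, "offset": [0, 0, 0.011], "angular": [0, 0, 0]}, {"gripper": 150, "offset": [0, 0, 0.011], "angular": [0, 0, 0]}, {"gripper": 150, "offset": [0, 0, 0.011], "angular": [0, 0, 0]}]'

```text
t: 8.8
eef_pos: [0.6476, 0.0433, 0.1719]
tool_rot: [0.001, 0.605, 0.796, 0.001]
contact_force: [-1.1, 0.2, -1.5]
gripper_width: 0.715
grasp_force: 56.0
```

Request:
drive_tool --deltas '[{"gripper": 150, "offset": [0, 0, 0.002], "angular": [0, 0, 0]}, {"gripper": 150, "offset": [0, 0, 0.002], "angular": [0, 0, 0]}, {"gripper": 40, "offset": [0, 0, 0.002], "angular": [0, 0, 0]}, {"gripper": 35, "offset": [0, 0, 0.002], "angular": [0, 0, 0]}, {"gripper": 35, "offset": [0, 0, 0.002], "angular": [0, 0, 0]}]'

```text
t: 9.3
eef_pos: [0.6472, 0.0432, 0.1691]
tool_rot: [0.0, 0.605, 0.796, 0.0]
contact_force: [-0.2, 0.6, 0.2]
gripper_width: 0.861
grasp_force: 0.0
```

Request:
drive_tool --deltas '[{"gripper": 35, "offset": [0, 0, 0], "angular": [0, 0, 0]}, {"gripper": 35, "offset": [0, 0, -0.02], "angular": [0, 0, 0]}, {"gripper": 35, "offset": [0, 0, -0.06], "angular": [0, 0, 0]}, {"gripper": 0, "offset": [0, 0, -0.1], "angular": [0, 0, 0]}, {"gripper": 0, "offset": [0, 0, -0.13], "angular": [0, 0, 0]}]'

```text
t: 9.8
eef_pos: [0.6475, 0.0433, 0.3014]
tool_rot: [0.001, 0.605, 0.796, 0.001]
contact_force: [-0.7, 0.2, 0.2]
gripper_width: 1.001
grasp_force: 0.0
```

```bash
python3 - <<'E'
from h import *
go(.576,-.190,.3)
for n in("side","scene"):
    im=optics.read_camera(n);D=optics.camera_model(n);cv2.imwrite(f"pics/{n}3.png",im)
    h=cv2.cvtColor(im,cv2.COLOR_BGR2HSV)
    for nm,p,lo,hi in(("old",[.56,.017,.141],(8,150,120),(28,255,255)),("new",[.6465,.041,.141],(12,30,150),(35,150,255))):
        k=cv2.inRange(h,lo,hi);u,v=map(int,proj(D,p));z=np.zeros_like(k);cv2.circle(z,(u,v),18,255,-1)
        for c in cv2.findContours(k&z,0,2)[0]:
            if cv2.contourArea(c)>60:(x,y),a,_=cv2.fitEllipse(c);print(n,nm,np.round(a),plane(D,x,y,.141).round(4))
E
```

```text
tcp [0.6475 0.0433 0.3014] off [-0.2056 -0.1313  0.0012] yaw 15.52 w 1.001 tilt 0.12 t 9.8
side old [ 9. 22.] [0.559  0.0177 0.141 ]
side new [ 9. 22.] [0.6478 0.0439 0.141 ]
scene old [ 8. 20.] [0.5596 0.0172 0.141 ]
scene new [12. 22.] [0.6677 0.022  0.141 ]
scene new [22. 26.] [0.6332 0.0201 0.141 ]
```

Request:
drive_tool --deltas '[{"gripper": 0, "offset": [-0.03, -0.019, 0], "angular": [0, 0, 0]}, {"gripper": 0, "offset": [-0.07, -0.045, 0], "angular": [0, 0, 0]}, {"gripper": 0, "offset": [-0.11, -0.07, 0], "angular": [0, 0, 0]}, {"gripper": 0, "offset": [-0.15, -0.096, 0], "angular": [0, 0, 0]}, {"gripper": 0, "offset": [-0.185, -0.118, 0], "angular": [0, 0, 0]}]'

```text
t: 10.4
eef_pos: [0.5814, -0.1692, 0.2981]
tool_rot: [-0.0, 0.606, 0.796, -0.001]
contact_force: [0.0, -0.1, 0.7]
gripper_width: 1.001
grasp_force: 0.0
```

Request:
drive_tool --deltas '[{"gripper": 0, "offset": [-0.02, -0.013, 0], "angular": [0, 0, 0]}, {"gripper": 0, "offset": [-0.02, -0.013, 0], "angular": [0, 0, 0]}, {"gripper": 0, "offset": [-0.02, -0.013, 0], "angular": [0, 0, 0]}]'

```text
t: 10.7
eef_pos: [0.5754, -0.1895, 0.2982]
tool_rot: [-0.001, 0.606, 0.796, -0.0]
contact_force: [-0.6, 1.1, 1.0]
gripper_width: 1.002
grasp_force: 0.0
```

```bash
python3 -c "
from h import *
go(.576,-.190,.132)"
```

```text
tcp [ 0.5754 -0.1895  0.2982] off [-0.0007  0.0006  0.1662] yaw 15.46 w 1.002 tilt 0.06 t 10.7
```

Request:
drive_tool --deltas '[{"gripper": 0, "offset": [-0.0005, 0.0005, 0.045], "angular": [0, 0, 0]}, {"gripper": 0, "offset": [-0.0005, 0.0005, 0.09], "angular": [0, 0, 0]}, {"gripper": 0, "offset": [-0.0005, 0.0005, 0.13], "angular": [0, 0, 0]}, {"gripper": 0, "offset": [-0.0005, 0.0005, 0.167], "angular": [0, 0, 0]}, {"gripper": 0, "offset": [-0.0005, 0.0005, 0.167], "angular": [0, 0, 0]}]'

```text
t: 11.2
eef_pos: [0.5735, -0.1866, 0.1266]
tool_rot: [-0.005, 0.604, 0.797, -0.002]
contact_force: [-0.8, 0.0, -0.3]
gripper_width: 0.999
grasp_force: 0.0
```

Request:
drive_tool --deltas '[{"gripper": 100, "offset": [0, 0, 0], "angular": [0, 0, 0]}, {"gripper": 160, "offset": [0, 0, 0], "angular": [0, 0, 0]}, {"gripper": 160, "offset": [0, 0, 0], "angular": [0, 0, 0]}, {"gripper": 160, "offset": [0, 0, 0], "angular": [0, 0, 0]}, {"gripper": 160, "offset": [0, 0, 0], "angular": [0, 0, 0]}]'

```text
t: 11.7
eef_pos: [0.5777, -0.1898, 0.1342]
tool_rot: [0.002, 0.605, 0.796, 0.001]
contact_force: [-1.1, 0.2, 7.8]
gripper_width: 0.666
grasp_force: 54.1
```

Request:
drive_tool --deltas '[{"gripper": 160, "offset": [0, 0, -0.015], "angular": [0, 0, 0]}, {"gripper": 160, "offset": [0, 0, -0.05], "angular": [0, 0, 0]}, {"gripper": 160, "offset": [0, 0, -0.095], "angular": [0, 0, 0]}, {"gripper": 160, "offset": [0, 0, -0.14], "angular": [0, 0, 0]}, {"gripper": 160, "offset": [0, 0, -0.17], "angular": [0, 0, 0]}]'

```text
t: 12.2
eef_pos: [0.5766, -0.1901, 0.3065]
tool_rot: [0.002, 0.605, 0.796, 0.001]
contact_force: [-0.1, -0.0, -4.3]
gripper_width: 0.664
grasp_force: 54.5
```

```bash
python3 -c "
from h import *
go(.534,.1094,.3);print(bot.get_obs()['contact_force'])"
```

```text
tcp [ 0.5766 -0.1901  0.3065] off [0.3    0.0389 0.006 ] yaw 15.5 w 0.664 tilt 0.25 t 12.2
[-0.10439107 -0.03331053 -4.3282491 ]
```

Request:
drive_tool --deltas '[{"gripper": 160, "offset": [0.015, 0.002, -0.015], "angular": [0, 0, 0]}, {"gripper": 160, "offset": [0.05, 0.006, -0.02], "angular": [0, 0, 0]}, {"gripper": 160, "offset": [0.09, 0.011, -0.02], "angular": [0, 0, 0]}, {"gripper": 160, "offset": [0.135, 0.017, -0.02], "angular": [0, 0, 0]}, {"gripper": 160, "offset": [0.18, 0.023, -0.02], "angular": [0, 0, 0]}]'

```text
t: 12.7
eef_pos: [0.5485, -0.0076, 0.3213]
tool_rot: [-0.001, 0.605, 0.796, -0.001]
contact_force: [-0.4, -0.5, -3.1]
gripper_width: 0.668
grasp_force: 54.5
```

Request:
drive_tool --deltas '[{"gripper": 160, "offset": [0.04, 0.005, 0], "angular": [0, 0, 0]}, {"gripper": 160, "offset": [0.08, 0.011, 0], "angular": [0, 0, 0]}, {"gripper": 160, "offset": [0.105, 0.014, 0], "angular": [0, 0, 0]}, {"gripper": 160, "offset": [0.12, 0.016, 0], "angular": [0, 0, 0]}, {"gripper": 160, "offset": [0.12, 0.016, 0], "angular": [0, 0, 0]}]'

```text
t: 13.2
eef_pos: [0.5323, 0.1124, 0.3214]
tool_rot: [-0.001, 0.603, 0.797, -0.0]
contact_force: [0.4, 0.6, -3.4]
gripper_width: 0.667
grasp_force: 54.6
```

Request:
drive_tool --deltas '[{"gripper": 160, "offset": [0, 0, 0], "angular": [0, 0, 0]}, {"gripper": 160, "offset": [0, 0, 0], "angular": [0, 0, 0]}]'

```text
t: 13.4
eef_pos: [0.5338, 0.1077, 0.3217]
tool_rot: [0.0, 0.606, 0.795, -0.001]
contact_force: [0.4, 0.3, -3.7]
gripper_width: 0.671
grasp_force: 54.6
```

```bash
python3 -c "
from h import *
go(.534,.1094,.153)"
```

```text
tcp [0.5338 0.1077 0.3217] off [0.0017 0.0008 0.1687] yaw 15.36 w 0.671 tilt 0.06 t 13.4
```

Request:
drive_tool --deltas '[{"gripper": 160, "offset": [0.0012, 0.0005, 0.035], "angular": [0, 0, 0]}, {"gripper": 160, "offset": [0.0012, 0.0005, 0.08], "angular": [0, 0, 0]}, {"gripper": 160, "offset": [0.0012, 0.0005, 0.12], "angular": [0, 0, 0]}, {"gripper": 160, "offset": [0.0012, 0.0005, 0.15], "angular": [0, 0, 0]}, {"gripper": 160, "offset": [0.0012, 0.0005, 0.157], "angular": [0, 0, 0]}]'

```text
t: 13.9
eef_pos: [0.532, 0.1087, 0.1616]
tool_rot: [-0.002, 0.606, 0.795, -0.003]
contact_force: [-0.7, -0.7, -2.8]
gripper_width: 0.664
grasp_force: 54.6
```

Request:
drive_tool --deltas '[{"gripper": 160, "offset": [0, 0, 0.004], "angular": [0, 0, 0]}, {"gripper": 160, "offset": [0, 0, 0.008], "angular": [0, 0, 0]}, {"gripper": 160, "offset": [0, 0, 0.011], "angular": [0, 0, 0]}, {"gripper": 160, "offset": [0, 0, 0.012], "angular": [0, 0, 0]}, {"gripper": 160, "offset": [0, 0, 0.012], "angular": [0, 0, 0]}]'

```text
t: 14.4
eef_pos: [0.5348, 0.1112, 0.1552]
tool_rot: [0.001, 0.605, 0.796, 0.001]
contact_force: [-2.5, -0.3, 7.6]
gripper_width: 0.672
grasp_force: 55.6
```

Contact force reads +7.6 N, so the tall pot is down. Release, lift and go to the medium pot.

Request:
drive_tool --deltas '[{"gripper": 60, "offset": [0, 0, 0], "angular": [0, 0, 0]}, {"gripper": 20, "offset": [0, 0, 0], "angular": [0, 0, 0]}, {"gripper": 20, "offset": [0, 0, 0], "angular": [0, 0, 0]}, {"gripper": 20, "offset": [0, 0, 0], "angular": [0, 0, 0]}, {"gripper": 20, "offset": [0, 0, -0.02], "angular": [0, 0, 0]}]'

```text
t: 14.9
eef_pos: [0.5322, 0.1107, 0.1711]
tool_rot: [-0.001, 0.605, 0.796, -0.002]
contact_force: [-0.3, -0.6, -0.6]
gripper_width: 0.921
grasp_force: 0.0
```

Request:
drive_tool --deltas '[{"gripper": 0, "offset": [0, 0, -0.035], "angular": [0, 0, 0]}, {"gripper": 0, "offset": [0, 0, -0.08], "angular": [0, 0, 0]}, {"gripper": 0, "offset": [0, 0, -0.12], "angular": [0, 0, 0]}, {"gripper": 0, "offset": [0, 0, -0.13], "angular": [0, 0, 0]}, {"gripper": 0, "offset": [0, 0, -0.13], "angular": [0, 0, 0]}]'

```text
t: 15.4
eef_pos: [0.5346, 0.1113, 0.3048]
tool_rot: [0.001, 0.605, 0.796, 0.002]
contact_force: [0.5, 0.2, -0.4]
gripper_width: 1.004
grasp_force: 0.0
```

```bash
cat >> h.py <<'E'
def chk(P,cams=("side","scene")):
    for n in cams:
        im=optics.read_camera(n);D=optics.camera_model(n);cv2.imwrite(f"pics/{n}_l.png",im);h=cv2.cvtColor(im,cv2.COLOR_BGR2HSV)
        k=cv2.inRange(h,(10,30,150),(35,255,255))
        for nm,p in P.items():
            u,v=map(int,proj(D,p));z=np.zeros_like(k);cv2.circle(z,(u,v),16,255,-1)
            for c in cv2.findContours(k&z,0,2)[0]:
                if cv2.contourArea(c)>60:(x,y),a,_=cv2.fitEllipse(c);print(n,nm,np.round(a),plane(D,x,y,p[2]).round(4))
E
python3 -c "
from h import *
go(.4103,-.2037,.3);chk({'tall':[.534,.109,.119]})"
```

```text
tcp [0.5346 0.1113 0.3048] off [-0.2703 -0.204   0.0039] yaw 15.52 w 1.004 tilt 0.24 t 15.4
side tall [11. 23.] [0.5345 0.1089 0.119 ]
side tall [14. 23.] [0.5592 0.0959 0.119 ]
scene tall [ 8. 19.] [0.5348 0.1093 0.119 ]
```

Request:
drive_tool --deltas '[{"gripper": 0, "offset": [-0.035, -0.026, 0], "angular": [0, 0, 0]}, {"gripper": 0, "offset": [-0.07, -0.053, 0], "angular": [0, 0, 0]}, {"gripper": 0, "offset": [-0.108, -0.081, 0], "angular": [0, 0, 0]}, {"gripper": 0, "offset": [-0.145, -0.109, 0], "angular": [0, 0, 0]}, {"gripper": 0, "offset": [-0.18, -0.136, 0], "angular": [0, 0, 0]}]'

```text
t: 16.0
eef_pos: [0.4489, -0.1005, 0.3009]
tool_rot: [-0.002, 0.605, 0.796, -0.001]
contact_force: [0.2, -0.1, -0.0]
gripper_width: 0.997
grasp_force: 0.0
```

Request:
drive_tool --deltas '[{"gripper": 0, "offset": [-0.035, -0.026, 0], "angular": [0, 0, 0]}, {"gripper": 0, "offset": [-0.07, -0.053, 0], "angular": [0, 0, 0]}, {"gripper": 0, "offset": [-0.09, -0.068, 0], "angular": [0, 0, 0]}, {"gripper": 0, "offset": [-0.09, -0.068, 0], "angular": [0, 0, 0]}, {"gripper": 0, "offset": [-0.09, -0.068, 0], "angular": [0, 0, 0]}]'

```text
t: 16.5
eef_pos: [0.4088, -0.2034, 0.3014]
tool_rot: [-0.001, 0.606, 0.796, -0.0]
contact_force: [-0.4, 1.0, 0.3]
gripper_width: 1.0
grasp_force: 0.0
```

```bash
python3 -c "
from h import *
go(.4103,-.2037,.114)"
```

```text
tcp [ 0.4088 -0.2034  0.3014] off [-0.001   0.0019  0.1874] yaw 15.46 w 1.0 tilt 0.17 t 16.5
```

Request:
drive_tool --deltas '[{"gripper": 0, "offset": [-0.001, 0.001, 0.045], "angular": [0, 0, 0]}, {"gripper": 0, "offset": [-0.001, 0.001, 0.09], "angular": [0, 0, 0]}, {"gripper": 0, "offset": [-0.001, 0.001, 0.135], "angular": [0, 0, 0]}, {"gripper": 0, "offset": [-0.001, 0.001, 0.175], "angular": [0, 0, 0]}, {"gripper": 0, "offset": [-0.001, 0.001, 0.187], "angular": [0, 0, 0]}]'

```text
t: 17.0
eef_pos: [0.4088, -0.2017, 0.112]
tool_rot: [-0.004, 0.604, 0.797, -0.001]
contact_force: [0.5, -0.6, 0.1]
gripper_width: 0.999
grasp_force: 0.0
```

Request:
drive_tool --deltas '[{"gripper": 0, "offset": [0, 0, 0], "angular": [0, 0, 0]}, {"gripper": 160, "offset": [0, 0, 0], "angular": [0, 0, 0]}, {"gripper": 170, "offset": [0, 0, 0], "angular": [0, 0, 0]}, {"gripper": 170, "offset": [0, 0, 0], "angular": [0, 0, 0]}, {"gripper": 170, "offset": [0, 0, 0], "angular": [0, 0, 0]}]'

```text
t: 17.5
eef_pos: [0.4118, -0.2047, 0.1179]
tool_rot: [0.002, 0.605, 0.796, 0.001]
contact_force: [-0.9, 0.8, 6.2]
gripper_width: 0.616
grasp_force: 51.5
```

Request:
drive_tool --deltas '[{"gripper": 170, "offset": [0, 0, 0], "angular": [0, 0, 0]}, {"gripper": 170, "offset": [0, 0, -0.02], "angular": [0, 0, 0]}, {"gripper": 170, "offset": [0, 0, -0.065], "angular": [0, 0, 0]}, {"gripper": 170, "offset": [0, 0, -0.11], "angular": [0, 0, 0]}, {"gripper": 170, "offset": [0, 0, -0.155], "angular": [0, 0, 0]}]'

```text
t: 18.0
eef_pos: [0.4102, -0.2043, 0.2737]
tool_rot: [0.001, 0.605, 0.796, 0.0]
contact_force: [2.3, -0.2, -2.7]
gripper_width: 0.622
grasp_force: 53.4
```

```bash
python3 -c "
from h import *
go(.5083,.2019,.3);print(bot.get_obs()['contact_force'])"
```

```text
tcp [ 0.4102 -0.2043  0.2737] off [ 0.3652  0.2032 -0.0263] yaw 15.51 w 0.622 tilt 0.08 t 18.0
[ 2.32674866 -0.22462117 -2.67847301]
```

Request:
drive_tool --deltas '[{"gripper": 170, "offset": [0.015, 0.008, -0.03], "angular": [0, 0, 0]}, {"gripper": 170, "offset": [0.045, 0.025, -0.04], "angular": [0, 0, 0]}, {"gripper": 170, "offset": [0.085, 0.047, -0.04], "angular": [0, 0, 0]}, {"gripper": 170, "offset": [0.125, 0.07, -0.04], "angular": [0, 0, 0]}, {"gripper": 170, "offset": [0.165, 0.092, -0.04], "angular": [0, 0, 0]}]'

```text
t: 18.5
eef_pos: [0.455, -0.0192, 0.3124]
tool_rot: [0.001, 0.605, 0.796, 0.001]
contact_force: [1.3, -0.8, -2.3]
gripper_width: 0.624
grasp_force: 53.5
```

Request:
drive_tool --deltas '[{"gripper": 170, "offset": [0.04, 0.022, 0], "angular": [0, 0, 0]}, {"gripper": 170, "offset": [0.08, 0.044, 0], "angular": [0, 0, 0]}, {"gripper": 170, "offset": [0.12, 0.067, 0], "angular": [0, 0, 0]}, {"gripper": 170, "offset": [0.155, 0.086, 0], "angular": [0, 0, 0]}, {"gripper": 170, "offset": [0.18, 0.1, 0], "angular": [0, 0, 0]}]'

```text
t: 19.0
eef_pos: [0.5031, 0.1824, 0.3122]
tool_rot: [0.0, 0.604, 0.797, 0.001]
contact_force: [0.5, -0.3, -1.7]
gripper_width: 0.619
grasp_force: 53.5
```

Request:
drive_tool --deltas '[{"gripper": 170, "offset": [0.015, 0.008, 0], "angular": [0, 0, 0]}, {"gripper": 170, "offset": [0.02, 0.011, 0], "angular": [0, 0, 0]}, {"gripper": 170, "offset": [0.02, 0.011, 0], "angular": [0, 0, 0]}, {"gripper": 170, "offset": [0.02, 0.011, 0], "angular": [0, 0, 0]}]'

```text
t: 19.4
eef_pos: [0.5086, 0.1996, 0.311]
tool_rot: [0.0, 0.606, 0.795, -0.001]
contact_force: [-0.6, -0.8, -2.1]
gripper_width: 0.62
grasp_force: 53.5
```

```bash
python3 -c "
from h import *
go(.5083,.2019,.135)"
```

```text
tcp [0.5086 0.1996 0.311 ] off [0.0025 0.0004 0.176 ] yaw 15.39 w 0.62 tilt 0.07 t 19.4
```

Request:
drive_tool --deltas '[{"gripper": 170, "offset": [0.002, 0, 0.035], "angular": [0, 0, 0]}, {"gripper": 170, "offset": [0.002, 0, 0.08], "angular": [0, 0, 0]}, {"gripper": 170, "offset": [0.002, 0, 0.12], "angular": [0, 0, 0]}, {"gripper": 170, "offset": [0.002, 0, 0.155], "angular": [0, 0, 0]}, {"gripper": 170, "offset": [0.002, 0, 0.163], "angular": [0, 0, 0]}]'

```text
t: 19.9
eef_pos: [0.506, 0.2005, 0.1445]
tool_rot: [-0.001, 0.606, 0.795, -0.003]
contact_force: [-0.6, -1.1, -3.2]
gripper_width: 0.621
grasp_force: 53.6
```

Request:
drive_tool --deltas '[{"gripper": 170, "offset": [0, 0, 0.004], "angular": [0, 0, 0]}, {"gripper": 170, "offset": [0, 0, 0.008], "angular": [0, 0, 0]}, {"gripper": 170, "offset": [0, 0, 0.011], "angular": [0, 0, 0]}, {"gripper": 170, "offset": [0, 0, 0.012], "angular": [0, 0, 0]}, {"gripper": 170, "offset": [0, 0, 0.012], "angular": [0, 0, 0]}]'

```text
t: 20.4
eef_pos: [0.5093, 0.2039, 0.1389]
tool_rot: [0.001, 0.605, 0.796, 0.001]
contact_force: [-3.1, -1.8, 11.8]
gripper_width: 0.619
grasp_force: 55.3
```

Request:
drive_tool --deltas '[{"gripper": 60, "offset": [0, 0, 0], "angular": [0, 0, 0]}, {"gripper": 20, "offset": [0, 0, 0], "angular": [0, 0, 0]}, {"gripper": 20, "offset": [0, 0, 0], "angular": [0, 0, 0]}, {"gripper": 20, "offset": [0, 0, 0], "angular": [0, 0, 0]}, {"gripper": 20, "offset": [0, 0, -0.02], "angular": [0, 0, 0]}]'

```text
t: 20.9
eef_pos: [0.5067, 0.2029, 0.1541]
tool_rot: [-0.001, 0.605, 0.796, -0.002]
contact_force: [0.6, 0.1, -0.7]
gripper_width: 0.922
grasp_force: 0.0
```

Request:
drive_tool --deltas '[{"gripper": 0, "offset": [0, 0, -0.035], "angular": [0, 0, 0]}, {"gripper": 0, "offset": [0, 0, -0.08], "angular": [0, 0, 0]}, {"gripper": 0, "offset": [0, 0, -0.12], "angular": [0, 0, 0]}, {"gripper": 0, "offset": [0, 0, -0.145], "angular": [0, 0, 0]}, {"gripper": 0, "offset": [0, 0, -0.145], "angular": [0, 0, 0]}]'

```text
t: 21.4
eef_pos: [0.5097, 0.2045, 0.3051]
tool_rot: [0.002, 0.605, 0.796, 0.003]
contact_force: [-0.6, -0.6, 0.0]
gripper_width: 0.999
grasp_force: 0.0
```

```bash
python3 -c "
from h import *
go(.577,-.351,.3);chk({'medium':[.508,.202,.097]})"
```

```text
tcp [0.5097 0.2045 0.3051] off [-0.5532 -0.0838  0.0037] yaw 15.51 w 0.999 tilt 0.44 t 21.4
side medium [13. 24.] [0.5091 0.2045 0.097 ]
side medium [ 7. 25.] [0.5211 0.1711 0.097 ]
scene medium [ 8. 19.] [0.5093 0.2046 0.097 ]
scene medium [23. 29.] [0.4965 0.1945 0.097 ]
```

Request:
drive_tool --deltas '[{"gripper": 0, "offset": [-0.035, -0.005, 0], "angular": [0, 0, 0]}, {"gripper": 0, "offset": [-0.08, -0.012, 0], "angular": [0, 0, 0]}, {"gripper": 0, "offset": [-0.125, -0.019, 0], "angular": [0, 0, 0]}, {"gripper": 0, "offset": [-0.17, -0.026, 0], "angular": [0, 0, 0]}, {"gripper": 0, "offset": [-0.215, -0.033, 0], "angular": [0, 0, 0]}]'

```text
t: 22.0
eef_pos: [0.5328, -0.0143, 0.299]
tool_rot: [-0.001, 0.605, 0.796, -0.001]
contact_force: [1.0, 1.2, -0.1]
gripper_width: 0.998
grasp_force: 0.0
```

Request:
drive_tool --deltas '[{"gripper": 0, "offset": [-0.045, -0.007, 0], "angular": [0, 0, 0]}, {"gripper": 0, "offset": [-0.09, -0.014, 0], "angular": [0, 0, 0]}, {"gripper": 0, "offset": [-0.135, -0.021, 0], "angular": [0, 0, 0]}, {"gripper": 0, "offset": [-0.18, -0.027, 0], "angular": [0, 0, 0]}, {"gripper": 0, "offset": [-0.225, -0.034, 0], "angular": [0, 0, 0]}]'

```text
t: 22.5
eef_pos: [0.5605, -0.2398, 0.2987]
tool_rot: [-0.002, 0.605, 0.796, -0.001]
contact_force: [0.7, -0.1, 0.2]
gripper_width: 1.0
grasp_force: 0.0
```

Request:
drive_tool --deltas '[{"gripper": 0, "offset": [-0.04, -0.006, 0], "angular": [0, 0, 0]}, {"gripper": 0, "offset": [-0.075, -0.011, 0], "angular": [0, 0, 0]}, {"gripper": 0, "offset": [-0.1, -0.015, 0], "angular": [0, 0, 0]}, {"gripper": 0, "offset": [-0.112, -0.017, 0], "angular": [0, 0, 0]}, {"gripper": 0, "offset": [-0.112, -0.017, 0], "angular": [0, 0, 0]}]'

```text
t: 23.0
eef_pos: [0.5739, -0.3521, 0.299]
tool_rot: [-0.001, 0.606, 0.795, -0.001]
contact_force: [-0.4, 0.2, -0.2]
gripper_width: 1.003
grasp_force: 0.0
```

```bash
python3 -c "
from h import *
go(.577,-.351,.095)"
```

```text
tcp [ 0.5739 -0.3521  0.299 ] off [-0.      0.0038  0.204 ] yaw 15.38 w 1.003 tilt 0.16 t 23.0
```

Request:
drive_tool --deltas '[{"gripper": 0, "offset": [0, 0.003, 0.045], "angular": [0, 0, 0]}, {"gripper": 0, "offset": [0, 0.003, 0.09], "angular": [0, 0, 0]}, {"gripper": 0, "offset": [0, 0.003, 0.135], "angular": [0, 0, 0]}, {"gripper": 0, "offset": [0, 0.003, 0.175], "angular": [0, 0, 0]}, {"gripper": 0, "offset": [0, 0.003, 0.2], "angular": [0, 0, 0]}]'

```text
t: 23.5
eef_pos: [0.5765, -0.3461, 0.097]
tool_rot: [-0.003, 0.604, 0.797, 0.0]
contact_force: [-0.0, -0.2, -0.3]
gripper_width: 1.0
grasp_force: 0.0
```

Request:
drive_tool --deltas '[{"gripper": 0, "offset": [0, 0, 0], "angular": [0, 0, 0]}, {"gripper": 160, "offset": [0, 0, 0], "angular": [0, 0, 0]}, {"gripper": 180, "offset": [0, 0, 0], "angular": [0, 0, 0]}, {"gripper": 180, "offset": [0, 0, 0], "angular": [0, 0, 0]}, {"gripper": 180, "offset": [0, 0, 0], "angular": [0, 0, 0]}]'

```text
t: 24.0
eef_pos: [0.5792, -0.3504, 0.1035]
tool_rot: [0.002, 0.605, 0.796, 0.001]
contact_force: [-1.2, 1.2, 6.9]
gripper_width: 0.571
grasp_force: 52.2
```

Request:
drive_tool --deltas '[{"gripper": 180, "offset": [0, 0, 0], "angular": [0, 0, 0]}, {"gripper": 180, "offset": [0, 0, -0.02], "angular": [0, 0, 0]}, {"gripper": 180, "offset": [0, 0, -0.065], "angular": [0, 0, 0]}, {"gripper": 180, "offset": [0, 0, -0.11], "angular": [0, 0, 0]}, {"gripper": 180, "offset": [0, 0, -0.155], "angular": [0, 0, 0]}]'

```text
t: 24.5
eef_pos: [0.5775, -0.3499, 0.2583]
tool_rot: [0.0, 0.605, 0.796, 0.0]
contact_force: [1.4, -1.5, -1.5]
gripper_width: 0.568
grasp_force: 52.0
```

```bash
python3 -c "
from h import *
go(.4826,.2944,.32);print(bot.get_obs()['contact_force'])"
```

```text
tcp [ 0.5775 -0.3499  0.2583] off [ 0.6461  0.081  -0.0619] yaw 15.52 w 0.568 tilt 0.03 t 24.5
[ 1.37178909 -1.4998621  -1.48357752]
```

Request:
drive_tool --deltas '[{"gripper": 180, "offset": [0.015, 0.002, -0.03], "angular": [0, 0, 0]}, {"gripper": 180, "offset": [0.05, 0.006, -0.05], "angular": [0, 0, 0]}, {"gripper": 180, "offset": [0.095, 0.012, -0.05], "angular": [0, 0, 0]}, {"gripper": 180, "offset": [0.14, 0.0175, -0.05], "angular": [0, 0, 0]}, {"gripper": 180, "offset": [0.185, 0.023, -0.05], "angular": [0, 0, 0]}]'

```text
t: 25.0
eef_pos: [0.5498, -0.164, 0.307]
tool_rot: [0.001, 0.605, 0.796, 0.0]
contact_force: [0.7, -0.2, -0.6]
gripper_width: 0.569
grasp_force: 52.0
```

Request:
drive_tool --deltas '[{"gripper": 180, "offset": [0.045, 0.006, 0], "angular": [0, 0, 0]}, {"gripper": 180, "offset": [0.09, 0.011, 0], "angular": [0, 0, 0]}, {"gripper": 180, "offset": [0.135, 0.017, 0], "angular": [0, 0, 0]}, {"gripper": 180, "offset": [0.18, 0.023, 0], "angular": [0, 0, 0]}, {"gripper": 180, "offset": [0.225, 0.028, 0], "angular": [0, 0, 0]}]'

```text
t: 25.5
eef_pos: [0.5165, 0.0603, 0.3069]
tool_rot: [0.001, 0.605, 0.796, 0.001]
contact_force: [0.3, 0.5, -1.5]
gripper_width: 0.574
grasp_force: 52.0
```

Request:
drive_tool --deltas '[{"gripper": 180, "offset": [0.045, 0.006, 0], "angular": [0, 0, 0]}, {"gripper": 180, "offset": [0.09, 0.011, 0], "angular": [0, 0, 0]}, {"gripper": 180, "offset": [0.135, 0.017, 0], "angular": [0, 0, 0]}, {"gripper": 180, "offset": [0.17, 0.021, 0], "angular": [0, 0, 0]}, {"gripper": 180, "offset": [0.2, 0.025, 0], "angular": [0, 0, 0]}]'

```text
t: 26.0
eef_pos: [0.4868, 0.2604, 0.3068]
tool_rot: [0.0, 0.604, 0.797, 0.001]
contact_force: [0.1, -0.0, 0.1]
gripper_width: 0.57
grasp_force: 52.0
```

Request:
drive_tool --deltas '[{"gripper": 180, "offset": [0.02, 0.003, 0], "angular": [0, 0, 0]}, {"gripper": 180, "offset": [0.033, 0.004, 0], "angular": [0, 0, 0]}, {"gripper": 180, "offset": [0.033, 0.004, 0], "angular": [0, 0, 0]}, {"gripper": 180, "offset": [0.033, 0.004, 0], "angular": [0, 0, 0]}]'

```text
t: 26.4
eef_pos: [0.483, 0.2898, 0.306]
tool_rot: [0.0, 0.606, 0.796, -0.0]
contact_force: [0.1, -0.1, -0.6]
gripper_width: 0.571
grasp_force: 52.0
```

```bash
python3 -c "
from h import *
go(.4826,.2944,.12)"
```

```text
tcp [0.483  0.2898 0.306 ] off [0.0047 0.0008 0.186 ] yaw 15.47 w 0.571 tilt 0.05 t 26.4
```

Request:
drive_tool --deltas '[{"gripper": 180, "offset": [0.003, 0, 0.035], "angular": [0, 0, 0]}, {"gripper": 180, "offset": [0.003, 0, 0.08], "angular": [0, 0, 0]}, {"gripper": 180, "offset": [0.003, 0, 0.125], "angular": [0, 0, 0]}, {"gripper": 180, "offset": [0.003, 0, 0.165], "angular": [0, 0, 0]}, {"gripper": 180, "offset": [0.003, 0, 0.173], "angular": [0, 0, 0]}]'

```text
t: 26.9
eef_pos: [0.4804, 0.2902, 0.1289]
tool_rot: [-0.001, 0.606, 0.795, -0.004]
contact_force: [-0.7, -0.8, -1.5]
gripper_width: 0.566
grasp_force: 52.2
```

Request:
drive_tool --deltas '[{"gripper": 180, "offset": [0, 0, 0.004], "angular": [0, 0, 0]}, {"gripper": 180, "offset": [0, 0, 0.008], "angular": [0, 0, 0]}, {"gripper": 180, "offset": [0, 0, 0.01], "angular": [0, 0, 0]}, {"gripper": 180, "offset": [0, 0, 0.011], "angular": [0, 0, 0]}, {"gripper": 180, "offset": [0, 0, 0.011], "angular": [0, 0, 0]}]'

```text
t: 27.4
eef_pos: [0.4831, 0.2944, 0.1244]
tool_rot: [0.001, 0.605, 0.796, 0.002]
contact_force: [-1.2, -1.6, 7.2]
gripper_width: 0.566
grasp_force: 53.4
```

Request:
drive_tool --deltas '[{"gripper": 60, "offset": [0, 0, 0], "angular": [0, 0, 0]}, {"gripper": 30, "offset": [0, 0, 0], "angular": [0, 0, 0]}, {"gripper": 30, "offset": [0, 0, 0], "angular": [0, 0, 0]}, {"gripper": 30, "offset": [0, 0, 0], "angular": [0, 0, 0]}, {"gripper": 30, "offset": [0, 0, -0.02], "angular": [0, 0, 0]}]'

```text
t: 27.9
eef_pos: [0.4806, 0.2929, 0.14]
tool_rot: [-0.001, 0.605, 0.796, -0.002]
contact_force: [0.6, -0.4, -0.1]
gripper_width: 0.884
grasp_force: 0.0
```

Request:
drive_tool --deltas '[{"gripper": 30, "offset": [0, 0, -0.035], "angular": [0, 0, 0]}, {"gripper": 0, "offset": [0, 0, -0.08], "angular": [0, 0, 0]}, {"gripper": 0, "offset": [0, 0, -0.125], "angular": [0, 0, 0]}, {"gripper": 0, "offset": [0, 0, -0.16], "angular": [0, 0, 0]}, {"gripper": 0, "offset": [0, 0, -0.16], "angular": [0, 0, 0]}]'

```text
t: 28.4
eef_pos: [0.4838, 0.2954, 0.3075]
tool_rot: [0.002, 0.605, 0.796, 0.005]
contact_force: [0.0, 0.7, 0.1]
gripper_width: 0.999
grasp_force: 0.0
```

Request:
drive_tool --deltas '[{"gripper": 0, "offset": [0, 0, 0], "angular": [0, 0, 0]}, {"gripper": 0, "offset": [0, 0, 0], "angular": [0, 0, 0]}, {"gripper": 0, "offset": [0, 0, 0], "angular": [0, 0, 0]}, {"gripper": 0, "offset": [0, 0, 0], "angular": [0, 0, 0]}, {"gripper": 0, "offset": [0, 0, 0], "angular": [0, 0, 0]}]'

```text
t: 28.9
eef_pos: [0.4817, 0.2937, 0.3011]
tool_rot: [-0.0, 0.605, 0.796, -0.001]
contact_force: [-0.5, -0.1, 0.3]
gripper_width: 0.999
grasp_force: 0.0
```

```bash
python3 -c "
from h import *
chk({'old':[.56,.017,.141],'new':[.6465,.041,.141],'tall':[.534,.109,.119],'medium':[.508,.202,.097],'small':[.4826,.2944,.075]})"
```

```text
side old [25. 29.] [0.5666 0.0079 0.141 ]
side tall [11. 23.] [0.5346 0.109  0.119 ]
side tall [14. 23.] [0.5588 0.0963 0.119 ]
side medium [13. 23.] [0.5091 0.2044 0.097 ]
side medium [ 7. 25.] [0.5211 0.1711 0.097 ]
side small [15. 24.] [0.4831 0.2941 0.075 ]
side small [31. 32.] [0.4798 0.297  0.075 ]
scene old [24. 29.] [0.554  0.0048 0.141 ]
scene new [20. 24.] [0.6349 0.0264 0.141 ]
scene tall [ 8. 19.] [0.5348 0.1093 0.119 ]
scene medium [ 8. 19.] [0.5093 0.2046 0.097 ]
scene medium [21. 29.] [0.4929 0.1931 0.097 ]
scene small [ 8. 18.] [0.4834 0.2937 0.075 ]
scene small [29. 32.] [0.4836 0.2938 0.075 ]
```

View pics/side_l.png

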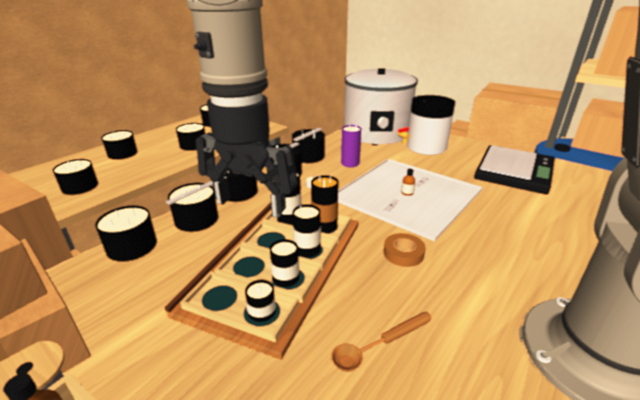

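The side view shows the front row stepping down from old (324,205) through tall (307,230) and medium (285,262) to small (260,300). The new large pot stands behind the old one at (290,195), and the bottle is unmoved at (409,183). Every measured centre lies within 3 mm of its pad, and the arm is clear.

```bash
python3 -c "
from station import bot
print(bot.hand_in())"
```

```text
the job is handed in; nothing more can be done
None
```

I handed the job in after about 29 s of robot time: all five pots stand upright within about 3 mm of their pad centres by my measurements, and the bottle looks unmoved; the hand-in gave no verdict.

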